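# Tip the finished culture dishes off a tray into a discard carton

### The job

The three culture dishes on the blue tray are finished with: lift the tray by its upright handle, carry it level to the open cardboard carton and, with its open edge low over the carton, tip it so that all three dishes slide off into the carton. Then set the empty tray back flat on the desk where it stood and let go. Keep the gripper off the dishes, and leave the carton and the other things on the desk where they are.

Things in the scene. Friction and masses are not known exactly. Their poses are not given: they have to be found in the camera images.
- tray: Blue plastic tray, loose, about 0.2 kg, flat on the desk. Origin: centre of the underside of its floor; x points from the handle to the open edge, y across, z up. Floor 160 x 160 mm (x, y -80 to +80), 4 mm thick. Walls 4 mm thick, 27 mm high, at the back (x = -80) and both sides; none at x = +80, where the dishes slide off.
- tray_grip (a point): Grip point of the tray's grey upright plate handle, 110 mm behind the tray's origin (x = -110), 54 mm above the desk; pinch it here from above along the tray's x. The plate stands 20 mm behind the back wall, 16 mm thick along x, 64 mm wide along y, its top 74 mm above the desk; a 6 mm high foot joins it to the tray. Axes as the tray's. Grip firmly: the load hangs in front.
- tray_lip (a point): Middle of the tray's open edge, on the floor's upper face: x = +80, z = 4 mm in the tray's frame; axes as the tray's. Tray and dishes are smooth plastic: the dishes begin to slide at a slope of 13 to 20 degrees and run off by themselves at 30 degrees or more.
- dish_1: one of the three finished culture dishes that lie flat, side by side, on the tray: a clear, closed flat disc with a cream-coloured filling, 67 mm across and 15 mm high, about 40 g, lid fixed on. Origin: centre of its underside, z up through it.
- dish_2: one of the three finished culture dishes that lie flat, side by side, on the tray: a clear, closed flat disc with a cream-coloured filling, 67 mm across and 15 mm high, about 40 g, lid fixed on. Origin: centre of its underside, z up through it.
- dish_3: one of the three finished culture dishes that lie flat, side by side, on the tray: a clear, closed flat disc with a cream-coloured filling, 67 mm across and 15 mm high, about 40 g, lid fixed on. Origin: centre of its underside, z up through it.
- carton: Open brown cardboard carton, loose, 0.4 kg. Origin on the desk, not in its middle: outer wall faces at x = -126 and +79 mm, y = -82 and +82 mm; walls 3 mm thick, rim 78 mm above the desk, floor 3 mm thick. The opening is 199 mm along x by 158 mm along y, centred at x = -23, y = 0. A thin flap leans outward beyond the wall at x = +79, to x = 125 and 112 mm high. z up.
- red_pot: Bystander: sample pot with red screw lid, 62 mm across, 69 mm high; origin at the centre of its underside.
- clear_jar: Bystander: clear glass jar, 62 mm across, 66 mm high; origin at the centre of its underside.
- capped_jar: Bystander: white jar with screw lid, 68 mm across, 79 mm high; origin at the centre of its underside.
- flask: Bystander: clear conical flask, 66 mm across, 71 mm high; origin at the centre of its underside.
- stain: Bystander: dark blue dropper bottle with white tip, 32 mm across, 99 mm high; origin at the centre of its underside.
- vial: Bystander: small clear vial with blue cap, 36 mm across, 63 mm high; origin at the centre of its underside.
- slide_pack: Bystander: white and teal carton of slides, 29 x 78 x 23 mm; origin at the centre of its underside.
- pen: Bystander: white, blue and black marker pen lying down, 136 mm long, 13 mm thick; origin at the centre of its underside.
Mind the look-alikes: they are no part of the job. Leave any green, pink or red look-alike of the dish_1 alone.

How it is judged (in metres and radians):
On the way, in this order (a step that is already met when the one before it is completed fails the run):
1. the tray is lifted off the desk, level, with all three dishes on it (height (world z) of tray above 0.05 m and angle between tray's own z axis and vertical below 0.25 rad and x of dish_1 in the frame of tray between -0.08 and 0.08 m and y of dish_1 in the frame of tray between -0.08 and 0.08 m and z of dish_1 in the frame of tray between -0.005 and 0.03 m and x of dish_2 in the frame of tray between -0.08 and 0.08 m and y of dish_2 in the frame of tray between -0.08 and 0.08 m and z of dish_2 in the frame of tray between -0.005 and 0.03 m and x of dish_3 in the frame of tray between -0.08 and 0.08 m and y of dish_3 in the frame of tray between -0.08 and 0.08 m and z of dish_3 in the frame of tray between -0.005 and 0.03 m), for 0.2 s.
2. the tray is tipped with its open edge over the carton's opening, less than 110 mm above the rim (angle between tray's own z axis and vertical above 0.25 rad and x of tray_lip in the frame of carton between -0.126 and 0.079 m and y of tray_lip in the frame of carton between -0.082 and 0.082 m and z of tray_lip in the frame of carton between 0 and 0.19 m), for 0.05 s.
3. all three dishes are in the carton while the tray is still off the desk (x of dish_1 in the frame of carton between -0.126 and 0.079 m and y of dish_1 in the frame of carton between -0.082 and 0.082 m and z of dish_1 in the frame of carton between -0.01 and 0.075 m and x of dish_2 in the frame of carton between -0.126 and 0.079 m and y of dish_2 in the frame of carton between -0.082 and 0.082 m and z of dish_2 in the frame of carton between -0.01 and 0.075 m and x of dish_3 in the frame of carton between -0.126 and 0.079 m and y of dish_3 in the frame of carton between -0.082 and 0.082 m and z of dish_3 in the frame of carton between -0.01 and 0.075 m and height (world z) of tray above 0.03 m), for 0.2 s.
At the end, for the whole second after the job is handed in: All three dishes lie at rest inside the carton (origin within its walls and below its rim), the carton stands upright, and the empty tray stands flat on the desk (within 3 degrees) within 70 mm of where it stood, released and at rest (angle between tray's own z axis and vertical below 0.05 rad and height (world z) of tray between -0.008 and 0.008 m and distance of tray from where it was at the start of the episode below 0.07 m and angle between carton's own z axis and vertical below 0.06 rad and linear speed of tray below 0.02 m/s and linear speed of each of dish_1, dish_2, dish_3 below 0.03 m/s and x of dish_1 in the frame of carton between -0.126 and 0.079 m and y of dish_1 in the frame of carton between -0.082 and 0.082 m and z of dish_1 in the frame of carton between -0.01 and 0.075 m and x of dish_2 in the frame of carton between -0.126 and 0.079 m and y of dish_2 in the frame of carton between -0.082 and 0.082 m and z of dish_2 in the frame of carton between -0.01 and 0.075 m and x of dish_3 in the frame of carton between -0.126 and 0.079 m and y of dish_3 in the frame of carton between -0.082 and 0.082 m and z of dish_3 in the frame of carton between -0.01 and 0.075 m); the robot touches nothing.
It fails at once if the gripper touches a dish (more than 1 N) (contact force between the fingers and dish_1 above 1 N or contact force between the fingers and dish_2 above 1 N or contact force between the fingers and dish_3 above 1 N).
It fails at once if the carton is moved more than 50 mm from where it stood (distance of carton from where it was at the start of the episode above 0.05 m).
It fails at once if another thing on the desk is moved more than 30 mm (distance of any of red_pot, clear_jar, capped_jar, flask, stain, vial, slide_pack, pen from where it was at the start of the episode above 0.03 m).
It also fails if it takes over 48 s, if anything falls off the work surface, if the arm or the gripper's body presses on something with over 40 N, if the wrist force passes 120 N, or if a joint passes its speed limit or range.

### The arm

A 6-joint arm with a two-finger parallel gripper is mounted at the origin on a cart in front of the work surface, level with it; the furniture and walls round the work are solid. World frame = base frame: x ahead of the robot, y to its left, z up, the work surface at z = 0. Lengths are in m, angles in degrees, forces in N, time in s.
With the tool pointing down it reaches from about 0.35 to 0.875 m from the base axis. Payload 4.2 kg.
Tool frame: the origin (TCP) lies midway between the tips of the shut fingers; the grasp point (between the pads) lies manip.grasp_offset behind it (manip.grasp_offset is the distance from the TCP to the grasp point, in m); z points along the fingers, y is the line along which they close (so a half turn about z gives the same grasp; the last joint's range is limited). The gripper opens to 85 mm and grips with 20 to 120 N. Pads are 22 mm wide; open, the fingers measure 114 mm over their backs; the gripper's body (76 mm by 85 mm) begins 54 mm behind the grasp point. The pads swing forward as they close: fully open they stand 13 mm farther back than shut.
Start: joints at [89.072, 22.042, 0.453, 0, -68.411, -14.817], TCP at [0.17, 0.602, 0.231] pointing down, gripper open.
Joint ranges: [-179.83, 179.83], [-69.29, 118.12], [-61.27, 80.66], [-181.25, 117.63], [-171.15, -9.14], [-177.46, 177.46]. Speed limits (degrees/s): [159.86, 159.86, 180, 180, 180, 180].

### API

Orientations are given as a 3x3 rotation matrix whose columns are the frame's x, y, z axes.
In Python, from bench import manip, move_gripper, kin, imaging, telemetry gives the robot as it stands. Calls block until the motion is done:
- manip.reach(position, orientation): joint-space move of the TCP to a pose.
- manip.move_l(position, frame=None, vel=0.15): straight line of the TCP; frame=None keeps the orientation; vel is the mean speed in m/s.
- manip.set_joints(angles): joint-space move.
- move_gripper(opening, squeeze=None): finger opening in m; squeeze is the grip in N (None keeps the last); returns when the fingers have stopped.
- manip.pause(seconds).
- kin.inverse_kinematics(position, orientation): joint angles nearest the present ones, or None.
- imaging.read_camera(name): name is "scene" or "top"; returns (picture, depth): 400x640x3 uint8, blue, green, red; 400x640 float32, m along the optical axis (not along the pixel's ray), 0 where there is no reading.
- imaging.camera_params(name): a dict with "mtx" (3x3 intrinsics, pixels), "eye" and "attitude" of the camera in the world. Camera axes: x right, y up, looking along -z (the intrinsics and any distortion apply to the point x, -y, -z); pixel columns grow to the right and rows downward; lengths in m; the calibration is good to about 2 mm. A picture is of the moment at which its call begins. camera_params takes no time and is no camera call.
A pose or a line that the arm cannot do raises manip.MotionError and nothing moves.
- manip.sign_off(): hands the job in; it is judged then, once.
Readings, each from a call of its own:
- telemetry.get_t(): time.
- telemetry.get_joint_positions(): joint angles.
- telemetry.get_qd(): joint speeds.
- telemetry.get_joint_torque(): joint torques, N m.
- telemetry.get_tcp_pos(): TCP position.
- telemetry.get_orientation(): TCP orientation.
- telemetry.get_force(): force on the tool from outside, world axes, zero at the start.
- telemetry.get_ft_torque(): the same for the moment, N m.
- telemetry.get_grip_width(): finger opening in m.
- telemetry.get_finger_force(): force on a finger pad.
Only numpy, scipy, OpenCV 4.12 (cv2) and the standard library are available. Lean on these libraries where they do the work, as an engineer would, in place of code of your own. Each camera call takes 0.05 s, during which the arm holds its last target. There are 200 camera calls.

## Working session

There is one attempt and no reset: what is moved stays moved. The work goes in short steps, each a Python script; the robot and the scene stay as the last script left them, time stands still between calls to the robot, and variables do not carry over. Pictures are saved under pics/ and viewed, at most 10 in all, crops included, and the job is handed in when it is done.

```bash
ls; mkdir -p pics; python3 - <<'E'
from bench import imaging,manip,telemetry
import cv2,numpy as np
for n in("scene","top"):
    im,d=imaging.read_camera(n);cv2.imwrite(f"pics/{n}0.png",im);np.save(f"{n}0.npy",d)
    print(n,imaging.camera_params(n))
print(manip.grasp_offset,telemetry.get_orientation(),telemetry.get_t())
E
```

```text
pics
scene {'mtx': array([[490.76079407,   0.        , 320.57081542],
       [  0.        , 490.76079407, 206.39524553],
       [  0.        ,   0.        ,   1.        ]]), 'eye': array([-0.02467751, -1.14554135,  0.74485012]), 'attitude': array([[ 0.89580169,  0.22163998, -0.38524674],
       [-0.44398476,  0.40642777, -0.79855745],
       [-0.02041728,  0.8863928 ,  0.46248345]])}
top {'mtx': array([[438.99399207,   0.        , 316.07694539],
       [  0.        , 438.99399207, 200.55673049],
       [  0.        ,   0.        ,   1.        ]]), 'eye': array([ 0.21841001, -0.00829809,  1.61069712]), 'attitude': array([[-0.00442065,  0.97982051, -0.19983048],
       [-0.99996933, -0.0056233 , -0.00545117],
       [-0.00646487,  0.19980026,  0.97981532]])}
0.0187 [[ 9.62448666e-01 -2.71463465e-01 -3.89755141e-04]
 [-2.71463707e-01 -9.62446788e-01 -1.90688733e-03]
 [ 1.42531659e-04  1.94108555e-03 -9.99998106e-01]] 0.1
```

View pics/top0.png

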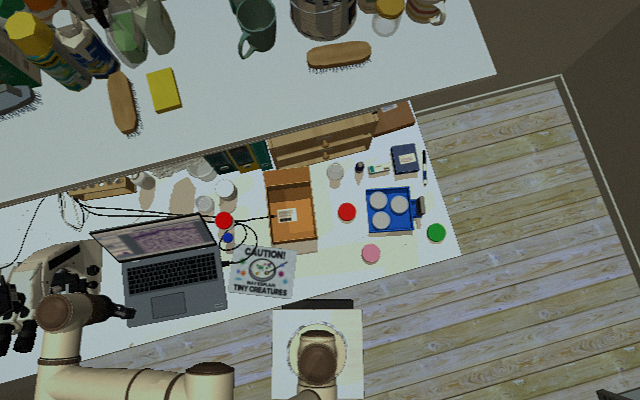

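View pics/scene0.png

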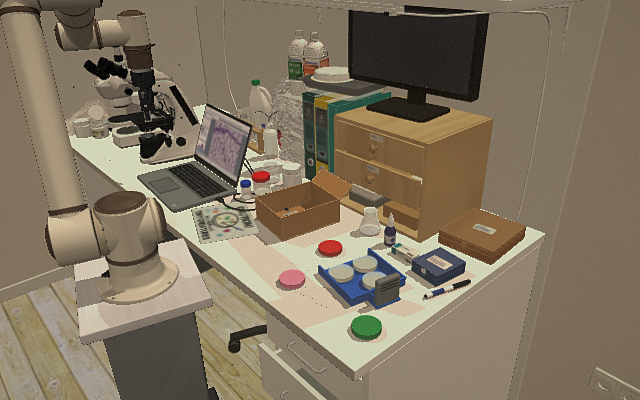

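The top picture shows the blue tray at about (390,210), with its grey handle at (419,207) and three cream dishes at (379,200), (399,204) and (381,220). The open edge faces left, toward the carton at (291,213), whose flap is on the upper (+x) side. Look-alikes to leave alone: red disc (346,212), pink disc (371,254), green disc (436,232), red pot lid (224,220).

```bash
cat > h.py <<'E'
import numpy as np,cv2
from bench import imaging
def cloud(n,im,d):
    p=imaging.camera_params(n);K=p["mtx"];v,u=np.mgrid[:400,:640]
    c=np.stack([(u-K[0,2])/K[0,0]*d,-(v-K[1,2])/K[1,1]*d,-d],-1)
    return c@np.array(p["attitude"]).T+p["eye"]
E
python3 - <<'E'
from h import *
P={};I={}
for n in("scene","top"):
    im=cv2.imread(f"pics/{n}0.png");d=np.load(f"{n}0.npy");p=cloud(n,im,d);P[n]=p;I[n]=im
    hsv=cv2.cvtColor(im,cv2.COLOR_BGR2HSV)
    ok=(d>0)&(p[...,0]>.2)&(p[...,0]<.8)&(p[...,1]>-.6)&(p[...,1]<.3)
    blue=ok&(hsv[...,0]>105)&(hsv[...,0]<125)&(hsv[...,1]>170)&(p[...,2]<.06)&(p[...,2]>-.02)&(p[...,1]<-.15)
    b=np.uint8(blue);k,l,s,c=cv2.connectedComponentsWithStats(b);i=1+np.argmax(s[1:,4]);m=l==i
    q=p[m];print(n,"tray px",s[i],q.min(0),q.max(0)); 
    print(" rect",cv2.minAreaRect(np.float32(q[:,:2])))
    c0=q.mean(0)
    h=ok&(p[...,2]>.066)&(p[...,2]<.082)&(np.hypot(p[...,0]-c0[0],p[...,1]-c0[1]+.1)<.09)
    q=p[h];print(" handle",len(q),q.mean(0),cv2.minAreaRect(np.float32(q[:,:2])))
    r=ok&(p[...,2]>.07)&(p[...,2]<.085)&(p[...,1]>-.12)&(p[...,1]<.15)&(hsv[...,0]<22)&(hsv[...,1]>90)
    q=p[r];print(" rim",len(q),cv2.minAreaRect(np.float32(q[:,:2])),q.min(0),q.max(0))
    cr=ok&(p[...,2]>.004)&(p[...,2]<.115)&(p[...,1]>-.15)&(p[...,1]<.2)&(hsv[...,0]<22)&(hsv[...,1]>90)
    q=p[cr];print(" carton",len(q),cv2.minAreaRect(np.float32(q[:,:2])))
p=P["top"]
for u,v in[(291,213),(379,200),(399,204),(381,220),(346,212),(371,254),(436,232),(224,220),(288,160),(300,60),(340,145),(335,172),(400,115),(450,60),(359,167)]:print((u,v),p[v,u].round(3))
a=cv2.resize(I["top"][140:280,250:460],None,fx=3.7,fy=3.7,interpolation=cv2.INTER_CUBIC);cv2.imwrite("pics/crop1.png",a)
E
```

```text
scene tray px [384 260  19  16  19] [ 0.58215659 -0.33000253  0.02245422] [ 0.58986997 -0.25741355  0.02920684]
 rect ((0.5867377519607544, -0.2936617136001587), (0.006592992227524519, 0.0728476271033287), 4.532710075378418)
 handle 117 [ 0.5203617  -0.37959686  0.07223859] ((0.5198343396186829, -0.3775081932544708), (0.046541400253772736, 0.018248947337269783), 2.829497814178467)
 rim 428 ((0.5347235798835754, 0.07222694158554077), (0.3045491576194763, 0.15140482783317566), 0.8497964143753052) [ 0.38141359 -0.00533928  0.07004725] [0.68592941 0.14884786 0.0849787 ]
 carton 5572 ((0.5367056131362915, 0.021788164973258972), (0.3413279354572296, 0.5197604298591614), 89.71160125732422)
top tray px [ 366  187   53   46 1154] [ 0.42461893 -0.37581449 -0.00637144] [ 0.59284997 -0.18533924  0.0371092 ]
 rect ((0.5098490715026855, -0.28167998790740967), (0.16182631254196167, 0.18415029346942902), 3.7487637996673584)
 handle 85 [ 0.51502733 -0.37774029  0.07296903] ((0.515824019908905, -0.3781094551086426), (0.062268342822790146, 0.016533229500055313), 2.611696481704712)
 rim 197 ((0.5184140801429749, 0.07412676513195038), (0.1476820856332779, 0.2686098515987396), 89.62836456298828) [0.38456754 0.00090272 0.07044006] [0.65315908 0.14883677 0.0849918 ]
 carton 2653 ((0.5363137722015381, 0.01887589693069458), (0.4475367069244385, 0.3376738727092743), 0.31357109546661377)
(291, 213) [0.5   0.094 0.002]
(379, 200) [ 0.544 -0.232  0.018]
(399, 204) [ 0.528 -0.305  0.02 ]
(381, 220) [ 0.469 -0.237  0.017]
(346, 212) [ 0.5   -0.11   0.014]
(371, 254) [ 0.345 -0.197  0.017]
(436, 232) [ 0.424 -0.437  0.014]
(224, 220) [0.464 0.328 0.072]
(288, 160) [0.655 0.095 0.166]
(300, 60) [0.753 0.034 0.657]
(340, 145) [ 0.701 -0.082  0.187]
(335, 172) [ 0.643 -0.07   0.053]
(400, 115) [ 0.866 -0.318  0.047]
(450, 60) [ 0.749 -0.321  0.659]
(359, 167) [ 0.66  -0.158  0.056]
```

View pics/crop1.png

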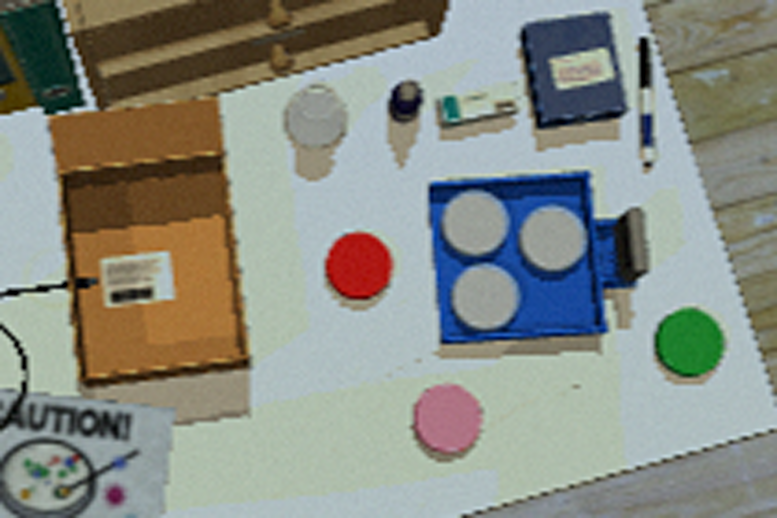

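The close crop confirms it: the tray with three cream dishes is the target, with no wall on the left edge and the handle on the right. The red, pink and green discs stand alone on the desk. Next I work out the carton pose from its rim corners and check the IK of the waypoints.

```bash
cat >> h.py <<'E'
def ray(n,u,v,z):
    p=imaging.camera_params(n);K=p["mtx"]
    r=np.array(p["attitude"])@[(u-K[0,2])/K[0,0],-(v-K[1,2])/K[1,1],-1]
    return p["eye"]+r*(z-p["eye"][2])/r[2]
G=0.0187
def tray_R(yaw,tilt):   # tray axes, tilt lowers the open edge
    c,s=np.cos(np.radians(yaw)),np.sin(np.radians(yaw));a,b=np.cos(np.radians(tilt)),np.sin(np.radians(tilt))
    return np.array([[c,-s,0],[s,c,0],[0,0,1]])@np.array([[a,0,b],[0,1,0],[-b,0,a]])
def tool(origin,yaw,tilt=0,sg=1):   # TCP pose holding tray whose origin is given
    R=tray_R(yaw,tilt);T=np.column_stack([sg*R[:,1],sg*R[:,0],-R[:,2]])
    return np.array(origin)+R@[-.11,0,.054-G],T
def tool_lip(lip,yaw,tilt=0,sg=1):
    return tool(np.array(lip)-tray_R(yaw,tilt)@[.08,0,.004],yaw,tilt,sg)
E
python3 - <<'E'
from h import *
from bench import kin
f=lambda x,y,z:ray("top",250+x/3.7-.36,140+y/3.7-.36,z)[:2]
nl,nr,fl,fr=[f(*q,.078) for q in[(83,383),(249,364),(63,171),(223,155)]]
for q in(nl,nr,fl,fr):print(q.round(4))
print("yaws",[np.degrees(np.arctan2(*(v[::-1]))).round(1) for v in(fl-nl,fr-nr)],[np.degrees(np.arctan2(-v[0],v[1])).round(1) for v in(nl-nr,fl-fr)], "centre",(nl+nr+fl+fr)/4, [np.linalg.norm(v).round(3) for v in(nl-nr,fl-fr,fl-nl,fr-nr)])
t=[f(*q,.031) for q in[(430,183),(590,171),(606,332),(440,343)]];print("tray",np.round(t,3))
for sg in(1,-1):
  for nm,(p,T) in dict(grasp=tool([.51,-.268,0],93,0,sg),up=tool([.51,-.268,.13],93,0,sg),lev=tool_lip([.5,.03,.14],95,0,sg),t20=tool_lip([.5,.03,.11],95,20,sg),t40=tool_lip([.5,.03,.11],95,40,sg)).items():
    q=kin.inverse_kinematics(p,T);print(sg,nm,p.round(3),None if q is None else np.round(q,0))
E
```

```text
[0.3799 0.1548]
[ 0.3971 -0.0022]
[0.5859 0.1774]
[0.6009 0.0221]
yaws [np.float64(6.3), np.float64(6.8)] [np.float64(6.3), np.float64(5.5)] centre [0.49094565 0.08801469] [np.float64(0.158), np.float64(0.156), np.float64(0.207), np.float64(0.205)]
tray [[ 0.583 -0.183]
 [ 0.594 -0.343]
 [ 0.432 -0.351]
 [ 0.422 -0.189]]
1 grasp [ 0.516 -0.378  0.035] [-22.  34. -10.   0. -46. -65.]
1 up [ 0.516 -0.378  0.165] [-22.  26.  -3.   0. -61. -65.]
1 lev [ 0.517 -0.159  0.171] [  0.  17. -16.   0. -57. -85.]
1 t20 [ 0.515 -0.137  0.204] [  13.   13.  -28.   25.  -54. -113.]
1 t40 [ 0.511 -0.095  0.256] [  25.   12.  -34.   41.  -67. -134.]
-1 grasp [ 0.516 -0.378  0.035] [-22.  34. -10.   0. -46. 115.]
-1 up [ 0.516 -0.378  0.165] [-22.  26.  -3.   0. -61. 115.]
-1 lev [ 0.517 -0.159  0.171] [  0.  17. -16.   0. -57.  95.]
-1 t20 [ 0.515 -0.137  0.204] [ 13.  13. -28.  25. -54.  67.]
-1 t40 [ 0.511 -0.095  0.256] [ 25.  12. -34.  41. -67.  46.]
```

```bash
cat >> h.py <<'E'
from bench import manip,move_gripper,kin,telemetry
HOME=[.5100,-.2680,0];YAW=93.3
LIP=np.array([.496,.043,.108]);CY=96.2
def snap(name,cam="scene"):
    im,d=imaging.read_camera(cam);cv2.imwrite(f"pics/{name}.png",im);return im,cloud(cam,im,d)
E
python3 - <<'E'
from h import *
im=cv2.imread("pics/top0.png");p=cloud("top",im,np.load("top0.npy"))
m=(p[...,0]>.15)&(p[...,0]<.55)&(p[...,1]<.65)&(p[...,1]>-.1);z=p[m][:,2];print("max z on the way",np.sort(z[z<.6])[-5:])
print("shelf edge",ray("top",300,128,.65),ray("top",420,95,.65))
move_gripper(.05,110)
s=telemetry.get_tcp_pos();manip.move_l([s[0],s[1],.36],vel=.3)
p0,T=tool([HOME[0],HOME[1],.13],YAW)
manip.reach([.42,.15,.36],T)
manip.reach(p0,T)
g,_=tool(HOME,YAW);manip.move_l(g+[0,0,.05],vel=.2)
im,c=snap("pre");cv2.imwrite("pics/pre_c.png",cv2.resize(im[200:350,270:450],None,fx=4,fy=4))
print(telemetry.get_t(),telemetry.get_force(),telemetry.get_grip_width())
E
```

```text
max z on the way [0.59467743 0.59469337 0.59471152 0.59476978 0.59507549]
shelf edge [0.58575398 0.03345946 0.65      ] [ 0.66554292 -0.2477496   0.65      ]
5.6417 [-1.08210896 -0.63761891  1.17290984] 0.05031402694625363
```

View pics/pre_c.png

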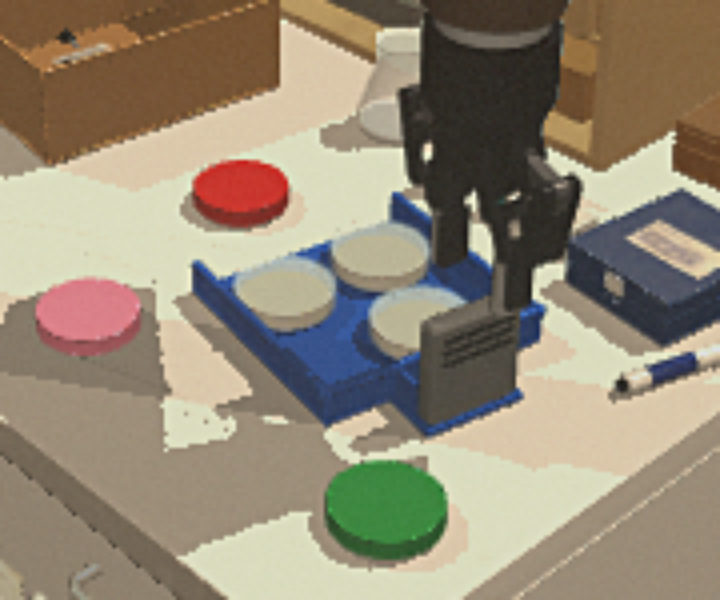

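The gripper is over the handle region, with its fingers at crop (450,250) and (515,300) and the handle top at about (470,320). The near finger looks close to the plate or behind it, so I check by projection.

```bash
python3 - <<'E'
from h import *
def proj(n,P):
    p=imaging.camera_params(n);K=p["mtx"];c=np.array(p["attitude"]).T@(np.array(P)-p["eye"]);return K[0,0]*c[0]/-c[2]+K[0,2],-K[1,1]*c[1]/-c[2]+K[1,2]
cr=lambda P:np.round((np.array(proj("scene",P))-[270,200])*4)
t=np.array(telemetry.get_tcp_pos());R=np.array(telemetry.get_orientation());print(t,R.round(3))
print("tcp",cr(t),"fingers",cr(t+R[:,1]*.027),cr(t-R[:,1]*.027))
for o in([-.118,.032],[-.118,-.032],[-.102,.032],[-.102,-.032]):
    P=np.array(HOME)+tray_R(YAW,0)@[*o,.074];print("handle corner",o,P.round(3),cr(P))
for o in([-.08,.08,.027],[-.08,-.08,.027],[.08,.08,.027],[.08,-.08,.027]):print(o,cr(np.array(HOME)+tray_R(YAW,0)@o))
im,c=snap("pre_top","top");im=im[150:270,340:470];cv2.imwrite("pics/pt.png",cv2.resize(im,None,fx=4,fy=4))
E
```

```text
[ 0.51778022 -0.37815287  0.08712627] [[-0.998 -0.059  0.003]
 [-0.059  0.998 -0.002]
 [-0.003 -0.002 -1.   ]]
tcp [479. 289.] fingers [451. 266.] [508. 312.]
handle corner [-0.118, 0.032] [ 0.485 -0.388  0.074] [438. 332.]
handle corner [-0.118, -0.032] [ 0.549 -0.384  0.074] [528. 298.]
handle corner [-0.102, 0.032] [ 0.484 -0.372  0.074] [422. 318.]
handle corner [-0.102, -0.032] [ 0.548 -0.368  0.074] [511. 284.]
[-0.08, 0.08, 0.027] [330. 390.]
[-0.08, -0.08, 0.027] [548. 306.]
[0.08, 0.08, 0.027] [194. 257.]
[0.08, -0.08, 0.027] [399. 187.]
```

View pics/pt.png

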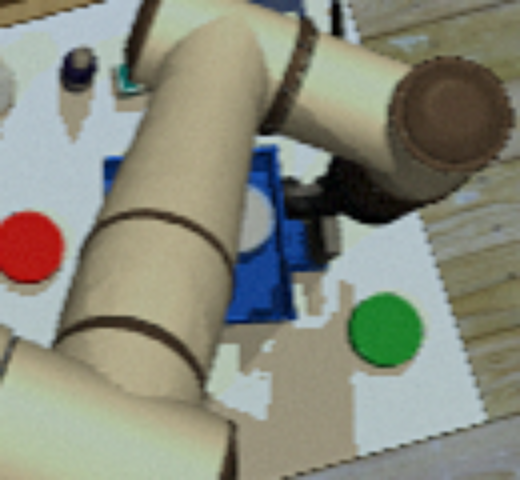

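The projections agree with the picture to within about 3 mm, and the fingers straddle the plate. I go down, grip and lift, then check that the tray is level.

```bash
python3 - <<'E'
from h import *
g,T=tool(HOME,YAW)
manip.move_l(g,T,vel=.08);print("down",telemetry.get_tcp_pos(),np.round(telemetry.get_force(),1))
move_gripper(0,110);manip.pause(.3)
print("grip",telemetry.get_grip_width(),telemetry.get_finger_force(),telemetry.get_tcp_pos(),np.round(telemetry.get_force(),1))
manip.move_l(g+[0,0,.02],T,vel=.04);manip.move_l(g+[0,0,.135],T,vel=.1)
im,c=snap("lift");cv2.imwrite("pics/lift_c.png",cv2.resize(im[150:310,260:440],None,fx=4,fy=3.75))
print(telemetry.get_grip_width(),telemetry.get_tcp_pos(),np.round(telemetry.get_force(),1),np.round(telemetry.get_ft_torque(),2),telemetry.get_t())
E
```

```text
down [ 0.51667046 -0.37805315  0.03547084] [ 0.4 -0.8 -0.1]
grip 0.014857660143799722 108.07486653327942 [ 0.51671787 -0.37797605  0.036121  ] [-0.6  1.7  4.7]
0.014944778201907719 [ 0.51590742 -0.37757812  0.16926488] [-0.7 -0.4 -2.7] [-0.31 -0.05  0.03] 9.175
```

View pics/lift_c.png

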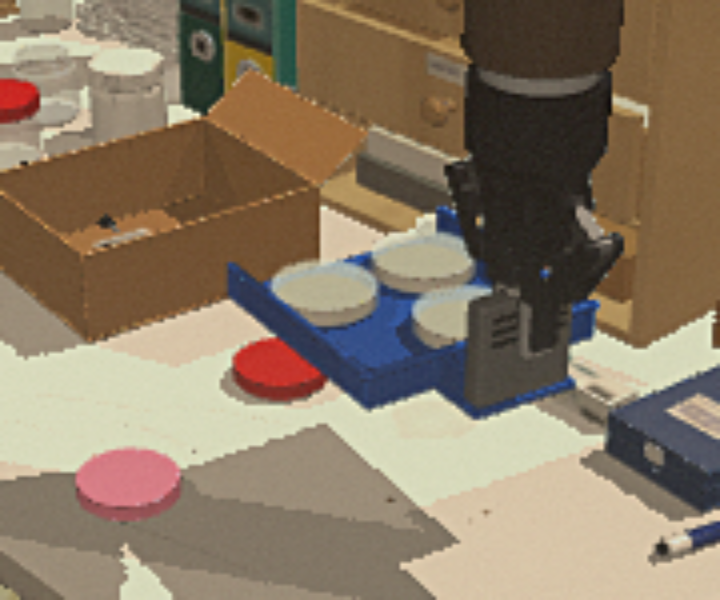

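The tray hangs level with all three dishes on it, and the wrist carries about 2.7 N. I carry it over and check where the lip is before tipping.

```bash
python3 - <<'E'
from h import *
p,T=tool_lip(LIP+[0,0,.045],CY);manip.move_l(p,T,vel=.12)
p,T=tool_lip(LIP+[0,0,.005],CY,8);manip.move_l(p,T,vel=.06);manip.pause(.2)
im,c=snap("over");cv2.imwrite("pics/over_c.png",cv2.resize(im[120:270,230:410],None,fx=4,fy=4))
hsv=cv2.cvtColor(im,cv2.COLOR_BGR2HSV)
m=(hsv[...,0]>105)&(hsv[...,0]<125)&(hsv[...,1]>150)&(c[...,2]>.085)&(c[...,2]<.16)&(c[...,1]>-.2)&(c[...,1]<.15)
q=c[m];i=np.argsort(q[:,1])[-6:];print(q[i].round(3))
print(p,telemetry.get_tcp_pos(),np.round(telemetry.get_force(),1),telemetry.get_t())
for e in([.08,-.08,.031],[.08,.08,.031]):print(LIP+tray_R(CY,8)@(np.array(e)-[.08,0,.004]))
E
```

```text
[[0.569 0.038 0.136]
 [0.569 0.038 0.129]
 [0.57  0.04  0.131]
 [0.571 0.047 0.134]
 [0.571 0.049 0.124]
 [0.571 0.049 0.127]]
[ 0.51584972 -0.13971979  0.17043828] [ 0.51646326 -0.14021289  0.17106849] [-0.4  0.2 -3. ] 11.9083
[0.57512625 0.05537564 0.13473724]
[0.4160621  0.03809575 0.13473724]
```

View pics/over_c.png

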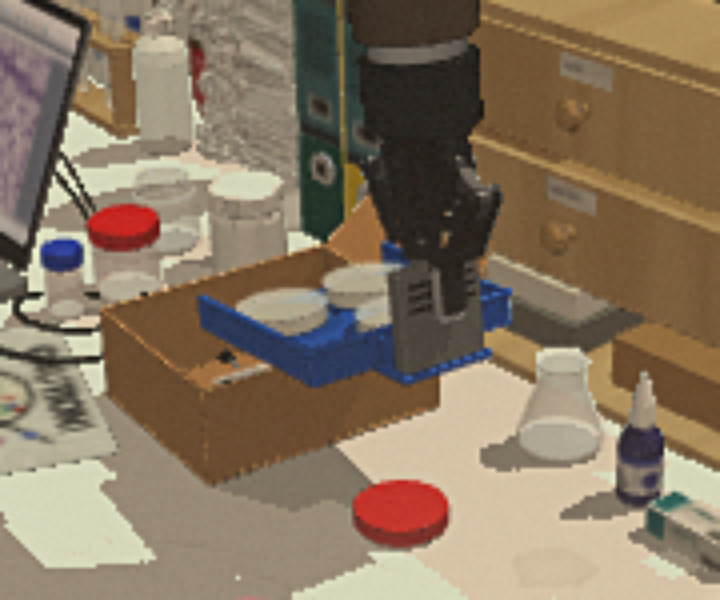

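The tray is over the carton with its lip inside the opening, within about 4 mm of the plan. I tip it slowly.

```bash
python3 - <<'E'
from h import *
for t in(17,26,36):
    p,T=tool_lip(LIP,CY,t);manip.move_l(p,T,vel=.05);print(t,np.round(telemetry.get_force(),1),telemetry.get_t())
manip.pause(.8)
im,c=snap("tip");cv2.imwrite("pics/tip_c.png",cv2.resize(im[120:270,230:410],None,fx=4,fy=4))
print(np.round(telemetry.get_force(),1),telemetry.get_grip_width(),telemetry.get_t())
E
```

```text
17 [-0.8 -0.2 -3.2] 12.575
26 [-0.2  0.6 -1.5] 13.3333
36 [ 0.1 -0.4 -1.9] 14.1583
[ 0.1 -0.9 -2.2] 0.014643511411529508 15.0083
```

View pics/tip_c.png

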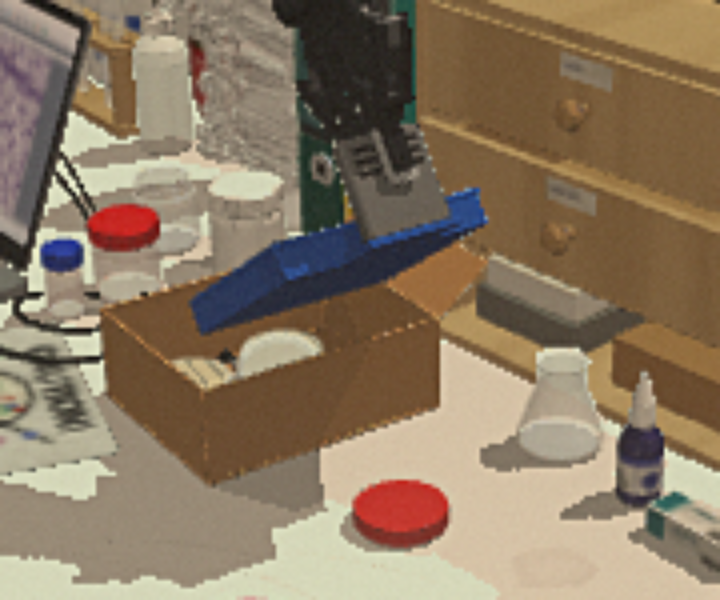

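One dish is visible in the carton at crop (280,350), and the wrist load has dropped by about 1.2 N. I tip a little more to be sure, then level the tray higher up and look at both the tray and the carton.

```bash
python3 - <<'E'
from h import *
p,T=tool_lip(LIP,CY,43);manip.move_l(p,T,vel=.06);manip.pause(.5)
p,T=tool_lip(LIP+[0,0,.03],CY,25);manip.move_l(p,T,vel=.1)
p,T=tool_lip(LIP+[0,-.03,.05],CY,0);manip.move_l(p,T,vel=.1)
p,T=tool([HOME[0],HOME[1]+.1,.12],YAW);manip.move_l(p,T,vel=.12)
im,c=snap("back");im2,c2=snap("back_t","top")
a=cv2.resize(im[120:270,230:410],(480,400));b=cv2.resize(im2[150:270,250:370],(300,300));o=np.zeros((400,780,3),np.uint8);o[:,:480]=a;o[:300,480:]=b;cv2.imwrite("pics/back_c.png",o)
print(np.round(telemetry.get_force(),1),telemetry.get_t())
E
```

```text
[-1.   0.1 -1. ] 18.7583
```

View pics/back_c.png

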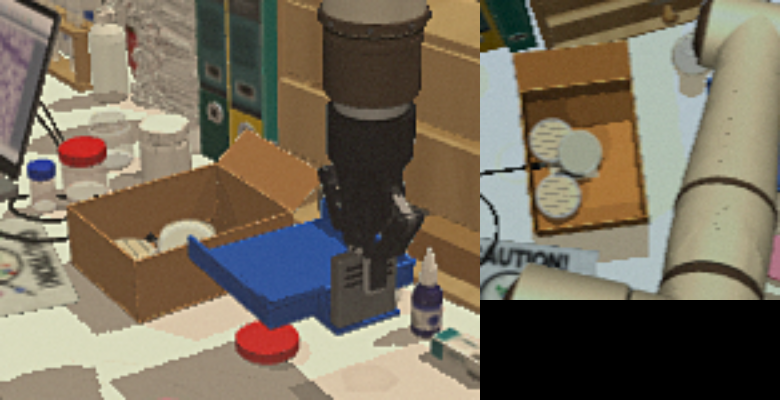

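All three dishes are in the carton and the tray is empty. I set it back and release.

```bash
python3 - <<'E'
from h import *
g,T=tool(HOME,YAW)
manip.move_l(g+[0,0,.06],T,vel=.12);manip.move_l(g+[0,0,.008],T,vel=.06)
for dz in(.004,.001,-.0005):
    manip.move_l(g+[0,0,dz],T,vel=.02);f=telemetry.get_force();print(dz,np.round(f,1),telemetry.get_tcp_pos()[2])
    if f[2]>6:break
move_gripper(.045);manip.pause(.3)
manip.move_l(g+[0,0,.15],T,vel=.12);manip.pause(.5)
im,c=snap("end");a=cv2.resize(im[120:350,230:460],(480,480));cv2.imwrite("pics/end_c.png",a)
print(np.round(telemetry.get_force(),1),telemetry.get_t())
hsv=cv2.cvtColor(im,cv2.COLOR_BGR2HSV)
m=(hsv[...,0]>105)&(hsv[...,0]<125)&(hsv[...,1]>150)&(c[...,2]<.012)&(c[...,2]>-.01)&(abs(c[...,0]-.51)<.07)&(abs(c[...,1]+.27)<.07)
q=c[m];A=np.c_[q[:,:2],np.ones(len(q))];print(len(q),np.linalg.lstsq(A,q[:,2],rcond=None)[0],q[:,2].mean())
E
```

```text
0.004 [-0.1 -0.6 -1.8] 0.039258256173948354
0.001 [-0.  -0.  -1.8] 0.03621331999690674
-0.0005 [-1.9  2.5  4.7] 0.036137019287670546
[ 0.2 -0.7  0.1] 24.4583
1144 [-0.00046806 -0.00176374  0.00403638] 0.004253123422281669
```

View pics/end_c.png

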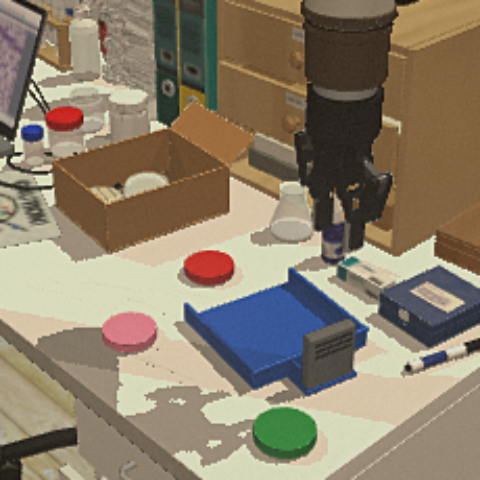

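The tray is flat and empty in its old place, and the gripper is clear of everything.

```bash
python3 -c "
from bench import manip
print(manip.sign_off())"
```

```text
the job is handed in; nothing more can be done
None
```

I tipped all three dishes into the carton, set the empty tray back flat where it stood, released it and handed the job in; the sign-off gave no verdict.

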